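# Switch on the waste disposer at its lever-lock switch

## Task

Switch on the waste disposer under the sink: its switch is the one on the round base. Raise the locking collar on its lever, swing the lever right across to the other side and let the collar drop fully home there, so that the switch is locked on. Leave the water heater's switch, the one on the square base, as it is.

Things in the scene. Friction and masses are not known exactly. Their poses are not given: they have to be found in the camera images.
- disposer_grip (a point): Centre of the black locking collar (22 x 22 x 24 mm, round pads on two sides, 28 mm over the pads) on the lever of the round-based switch (84 mm foot, fixed). Axes: z along the lever, away from the pivot; y along the pivot axis, pad to pad: pinch along it; x the way the lever swings to on. Collar down, it is 43 mm from the pivot along z, about 81 mm above the worktop, stem tip 33 mm beyond.
- disposer_lever (a joint): Lever (8 mm steel stem) of the round-based switch, rad: 0 = off (the start), leaning 25 degrees to one side; 0.436 upright; 0.873 = on, end stop, leaning 25 degrees to the other side. Pivot 42 mm above the worktop. Swings freely (no spring) and tips over to the nearer end by its own weight, but with the collar down it is locked to within 0.16 of either end. The collar may turn between finger tips as it swings.
- disposer_collar (a joint): How far that collar is raised along the lever, m: 0 = home, 0.018 = upper stop. A spring pulls it down with 2 to 5 N. Its cross pin must clear a roof-shaped stop in the gate below: raise it 0.009 or more and keep it up until the lever is well past upright; let go, it drops home at the end. Gate: up to 71 mm above the worktop within 10 mm of the lever's middle plane, side rails 50 mm high to 14 mm from it.
- heater_lever (a joint): Lever of the water heater's switch, rad: 0 = off, to stay so. The same lever, collar and gate, but on a square base (80 x 80 mm foot) fixed elsewhere on the worktop.

How it is judged:
On the way:
1. the collar of the round-based switch is raised clear of the gate with the lever still on its off side (value of joint disposer_collar above 0.007 m and value of joint disposer_lever below 0.4 rad), for 0.05 s.
At the end, for the whole second after the job is handed in: The lever of the round-based switch stands on its on side (joint over 0.65 of 0.873 rad), its collar is home (raised less than 3 mm), and the square-based switch's lever is still off (under 0.3 rad) (value of joint disposer_lever above 0.65 rad and value of joint disposer_collar below 0.003 m and value of joint heater_lever below 0.3 rad); the robot touches nothing.
It fails at once if the water heater's lever (square base) is moved off its off side (value of joint heater_lever above 0.3 rad).
It also fails if it takes over 32 s, if anything falls off the work surface, if the arm or the gripper's body presses on something with over 40 N, if the wrist force passes 120 N, or if a joint passes its speed limit or range.

## Robot

A 7-joint arm with a two-finger parallel gripper is mounted at the origin on a cart in front of the work surface, level with it; the furniture and walls round the work are solid. World frame = base frame: x ahead of the robot, y to its left, z up, the work surface at z = 0. Lengths are in m, angles in rad, forces in N, time in s.
With the tool pointing down it reaches from about 0.35 to 0.9 m from the base axis. Payload 19.9 kg.
Tool frame: the origin (TCP) lies between the finger pads; the fingertips stand 19 mm ahead of it and the grasp point (between the pads) is the TCP; z points along the fingers, y is the line along which they close (so a half turn about z gives the same grasp; the last joint's range is limited). The gripper opens to 94 mm and grips with 3 to 60 N. Pads are 16 mm wide; open, the fingers measure 119 mm over their backs; the gripper's body (75 mm by 177 mm) begins 78 mm behind the grasp point.
Start: joints at [-1.306, 0.417, -0.01, 1.614, 0.005, 1.111, -0.053], TCP at [0.188, 0.596, 0.224] pointing down, gripper open.
Joint ranges: [-2.81, 2.81], [-0.39, 2.02], [-1.27, 1.25], [0.06, 2.57], [-1.19, 4.33], [0.19, 2], [-2.82, 2.82]. Speed limits (rad/s): [1.89, 1.89, 2.39, 2.39, 3.01, 3.01, 3.01].

## Interface

Orientations are given as a 3x3 rotation matrix whose columns are the frame's x, y, z axes.
In Python, from rig import robot gives the robot as it stands. Calls block until the motion is done:
- robot.move_ptp(position, orientation): joint-space move of the TCP to a pose.
- robot.move_linear(position, velocity=0.15, frame=None, threshold=None): straight line of the TCP; frame=None keeps the orientation; velocity is the mean speed in m/s. With threshold (N) it stops when the force on the tool has changed by that much, and returns True; else False.
- robot.goto_joints(angles): joint-space move.
- robot.gripper_to(opening): finger opening in m; the grip force is fixed at half the most; returns when the fingers have stopped.
- robot.pause(seconds).
- robot.ik(position, orientation): joint angles nearest the present ones, or None.
- robot.get_state(): the state.
- robot.grab_frame(name): name is "scene" or "top"; returns the picture (400x640x3 uint8, red, green, blue); there is no depth.
- robot.camera_info(name): a dict with "fx", "fy", "cx", "cy" (pixels), "rvec" (rotation vector, rad) and "tvec" (3), from world to camera coordinates, as OpenCV has them. Camera axes: x right, y down, z forward; pixel columns grow to the right and rows downward; lengths in m; the calibration is good to about 2 mm. A picture is of the moment at which its call begins. camera_info takes no time and is no camera call.
A pose or a line that the arm cannot do raises robot.PlanningError and nothing moves.
- robot.sign_off(): hands the job in; it is judged then, once.
The state is a dict: "time": time; "qpos": joint angles; "joint_vel": joint speeds; "effort": joint torques, N m; "ee_pos": TCP position; "tool_rot": TCP orientation; "force": force on the tool from outside, world axes, zero at the start; "moment": the same for the moment, N m; "opening": finger opening in m; "grasp_force": force on a finger pad.
Only numpy, scipy, OpenCV 4.12 (cv2) and the standard library are available. Lean on these libraries where they do the work, as an engineer would, in place of code of your own. Each camera call takes 0.05 s, during which the arm holds its last target. There are 200 camera calls.

## Working session

There is one attempt and no reset: what is moved stays moved. The work goes in short steps, each a Python script; the robot and the scene stay as the last script left them, time stands still between calls to the robot, and variables do not carry over. Pictures are saved under pics/ and viewed, at most 10 in all, crops included, and the job is handed in when it is done.

```bash
mkdir -p pics; ls
python3 - <<'E'
from rig import robot
import cv2
for n in("scene","top"):
    f=robot.grab_frame(n); cv2.imwrite(f"pics/{n}0.png",f[:,:,::-1]); print(n,robot.camera_info(n))
print(robot.get_state()["time"])
E
```

```text
pics
scene {'fx': 476.3827253220157, 'fy': 476.3827253220157, 'cx': 320.3369975680254, 'cy': 206.8225664377586, 'rvec': array([ 2.12032457, -0.83204398,  0.42463613]), 'tvec': array([-0.37071525,  0.25234598,  0.68044018])}
top {'fx': 442.6873090230197, 'fy': 442.6873090230197, 'cx': 319.16621877443316, 'cy': 193.02172822366512, 'rvec': array([ 2.16994928, -2.03204786,  0.21368871]), 'tvec': array([-0.05296003,  0.49424488,  0.82953946])}
0.1
```

View pics/scene0.png

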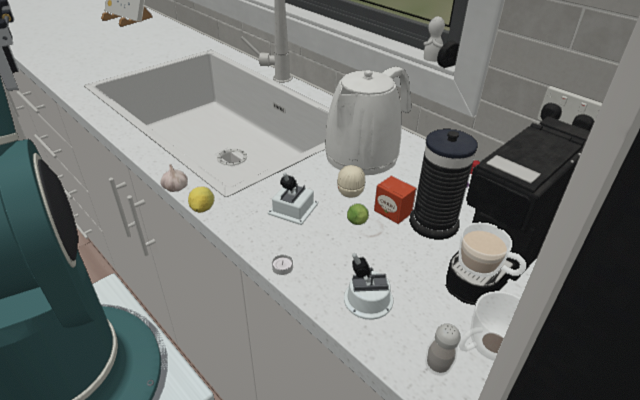

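View pics/top0.png

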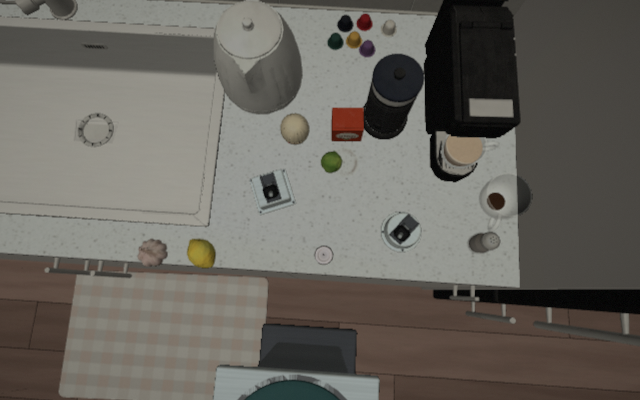

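The round-based switch is at about (402,231) in the top view and (369,292) in the scene view. The square one is at (272,190) in the top view. I'll zoom in on the round one.

Run:
```python
import cv2,numpy as np
a=cv2.imread("pics/scene0.png")[240:325,330:410]; b=cv2.imread("pics/top0.png")[200:260,370:435]
A=cv2.resize(a,None,fx=5,fy=5,interpolation=cv2.INTER_CUBIC); B=cv2.resize(b,None,fx=6,fy=6,interpolation=cv2.INTER_CUBIC)
h=max(A.shape[0],B.shape[0]); o=np.zeros((h,A.shape[1]+B.shape[1],3),np.uint8)
o[:A.shape[0],:A.shape[1]]=A;o[:B.shape[0],A.shape[1]:]=B
cv2.imwrite("pics/crop.png",cv2.convertScaleAbs(o,alpha=1.2)); print(o.shape)
```

```text
(425, 790, 3)
```

View pics/crop.png

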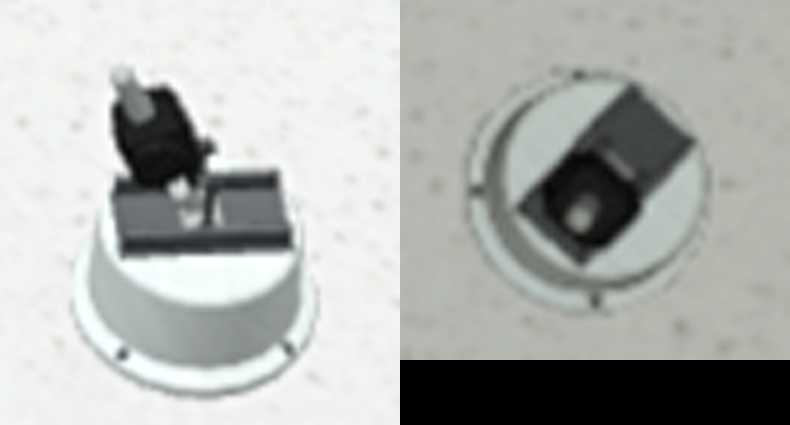

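The crops show the lever leaning toward the lower left in the top view, with its tip at about (399.7,235.8) in top and (354.4,255) in scene. The gate slot runs to the upper right. Next I'll fit x, y and yaw.

```bash
cat > h.py <<'E'
import numpy as np, cv2
from rig import robot
def proj(n,P):
    c=robot.camera_info(n); K=np.array([[c["fx"],0,c["cx"]],[0,c["fy"],c["cy"]],[0,0,1]])
    return cv2.projectPoints(np.array(P,float).reshape(-1,3),c["rvec"],c["tvec"],K,None)[0].reshape(-1,2)
E
python3 - <<'E'
from h import *
from scipy.optimize import least_squares
T=lambda u,v:(370+(u-400)/6,200+v/6); S=lambda u,v:(330+u/5,240+v/5)
obT=np.array([T(589,190),T(578,215),T(518,208),T(582,265),T(695,140),T(632,83)])
obS=np.array([S(122,75),S(115,180),S(122,240),S(290,235),S(277,172)])
def pts(p):
    x,y,a,L=p; u=np.array([np.cos(a),np.sin(a),0]); v=np.array([-u[1],u[0],0]); o=np.array([x,y,0]);z=np.array([0,0,1])
    c=[o-L*u+.014*v+.05*z,o-L*u-.014*v+.05*z,o+L*u-.014*v+.05*z,o+L*u+.014*v+.05*z]
    tip=o+(.042+.076*np.cos(.436))*z-.076*np.sin(.436)*u
    return o+.002*z,tip,c
def res(p):
    f,t,c=pts(p)
    return np.r_[(proj("top",[f,t]+c)-obT).ravel(),(proj("scene",[t]+c)-obS).ravel()]
best=min((least_squares(res,[.6,0,a,.03],loss="soft_l1") for a in np.arange(0,6.28,.7)),key=lambda r:r.cost)
print(best.x,best.cost); print(res(best.x).reshape(-1,2).round(1))
x,y,a,L=best.x
from rig import robot
print(robot.get_state()["tool_rot"])
np.save("fit.npy",best.x)
u=np.array([np.cos(a),np.sin(a),0])
for s in(1,-1):
  Y=s*np.array([-u[1],u[0],0]);Z=np.array([0,0,-1.]);R=np.c_[np.cross(Y,Z),Y,Z]
  for h in(.0,.1): print(s,robot.ik(np.array([x,y,.081+h])-.018*u,R))
  print(robot.ik(np.array([x,y,.095])+.024*u,R))
E
```

```text
[ 0.43684512 -0.19430343  5.58881309  0.02758098] 4.330779893198646
[[-0.3  0.1]
 [ 0.3  1. ]
 [ 1.1 -0.8]
 [ 1.2 -0.4]
 [ 0.9  0.1]
 [ 0.6 -0.1]
 [-1.7 -0.5]
 [-0.7 -1. ]
 [-0.2 -0.2]
 [ 0.2 -0.4]
 [-0.1 -0.5]]
[[-9.53612829e-01  3.01035716e-01 -2.63338015e-04]
 [ 3.01035825e-01  9.53612276e-01 -1.02902129e-03]
 [-5.86497973e-05 -1.06056208e-03 -9.99999436e-01]]
1 [-0.32344525  0.44921614  0.79920915  2.14890719 -0.48621602  0.72902976
  1.67547623]
1 [-0.49592146  0.26751311  0.96634531  2.07540128 -0.27474916  0.9300846
  1.4967358 ]
[-0.24571061  0.47779226  0.76048017  2.04608071 -0.46159569  0.79180225
  1.66840834]
-1 [-0.52021837  0.59567572  1.08507307  2.15324675 -0.7365299   0.83108037
 -1.2336763 ]
-1 [-0.58830211  0.31419929  1.09336348  2.0770909  -0.34539756  0.94542952
 -1.57328376]
[-0.46053284  0.63921002  1.08391025  2.05117708 -0.73543038  0.90408351
 -1.22791071]
```

```bash
cat >> h.py <<'E'
x,y,a,L=np.load("fit.npy"); o=np.array([x,y,.042]); u=np.array([np.cos(a),np.sin(a),0]); z=np.array([0,0,1.])
Y=np.array([-u[1],u[0],0]); R=np.c_[np.cross(Y,-z),Y,-z]
def at(th,r): t=th-.436; return o+r*(np.sin(t)*u+np.cos(t)*z)
def say():
    s=robot.get_state(); print(round(s["time"],2),s["ee_pos"].round(4) if hasattr(s["ee_pos"],"round") else s["ee_pos"],np.round(s["force"],1),round(s["opening"],4),round(s["grasp_force"],1))
E
python3 - <<'E'
from h import *
robot.move_ptp(at(0,.043)+.1*z,R); robot.gripper_to(.06); say()
robot.move_linear(at(0,.043)+.025*z,velocity=.1,threshold=8); say()
A=robot.grab_frame("scene")[180:330,290:440]; B=robot.grab_frame("top")[170:290,340:460]
o_=np.hstack([cv2.resize(A,(400,400)),cv2.resize(B,(400,400))]); cv2.imwrite("pics/hov.png",cv2.convertScaleAbs(o_[:,:,::-1],alpha=1.2))
E
```

```text
3.67 [ 0.4229 -0.1827  0.181 ] [0.6 0.  1.4] 0.0602 0.0
4.57 [ 0.4231 -0.1829  0.1064] [0.1 0.8 0.5] 0.06 0.0
```

View pics/hov.png

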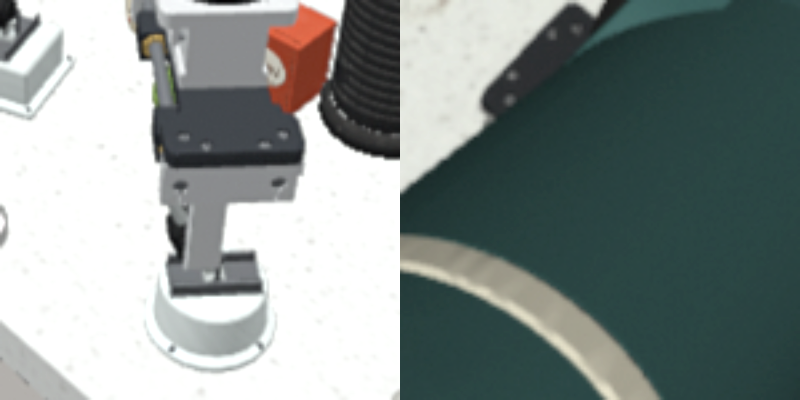

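The scene view shows the near finger's tip at about (367.6,281) px, with the collar showing just to its left at about (356,269). I'll compare these with the projected positions.

Run:
```python
from h import *
p=np.array(robot.get_state()["ee_pos"])
for s in(1,-1): print(s,proj("scene",[p+s*.036*Y-.019*z, p+s*.03*Y-.019*z+.008*u,p+s*.03*Y-.019*z-.008*u]).round(1).tolist())
print(proj("scene",[at(0,.043),at(0,.076)]).round(1).tolist())
```

```text
1 [[357.9, 249.1], [363.3, 251.5], [353.5, 251.8]]
-1 [[363.8, 281.8], [368.4, 278.7], [358.1, 279.0]]
[[360.3, 267.8], [352.7, 254.5]]
```

Run:
```python
from h import *
A=robot.grab_frame("scene"); 
p=np.array(robot.get_state()["ee_pos"])
C=cv2.resize(A[235:305,325:405],None,fx=8,fy=8,interpolation=cv2.INTER_CUBIC)
m=np.vstack([proj("scene",[p-.036*Y-.019*z+.008*u,p-.036*Y-.019*z-.008*u,p-.0485*Y-.019*z+.008*u,p-.0485*Y-.019*z-.008*u]),proj("scene",[at(0,.043),at(0,.076)])])
for i,q in enumerate(m):
    cv2.drawMarker(C,tuple(int(v) for v in (q-[325,235]+.5)*8),[(255,0,0),(0,200,0),(0,0,255)][i//2],0,10,2)
cv2.imwrite("pics/hov2.png",C[:,:,::-1])
```

```text
(no output)
```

View pics/hov2.png

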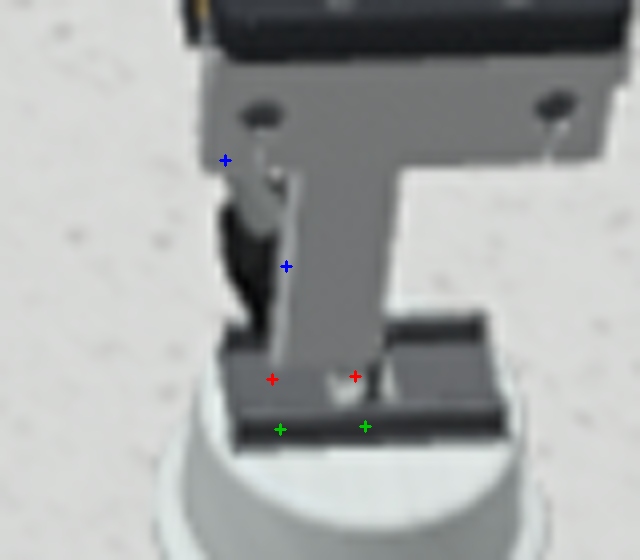

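The finger sits about 2 px to the right of its projection, and the lever tip shows the same offset in this camera. The two agree to within about 2 mm, so I'll descend and grip.

Run:
```python
from h import *
print(robot.move_linear(at(0,.043),velocity=.06,threshold=8)); say()
robot.gripper_to(.02); say()
C=robot.grab_frame("scene")[235:305,325:405]
cv2.imwrite("pics/grip.png",cv2.resize(C,None,fx=6,fy=6,interpolation=cv2.INTER_CUBIC)[:,:,::-1])
```

```text
False
5.28 [ 0.4226 -0.1829  0.0808] [-1.   0.  -0.6] 0.0597 0.0
5.88 [ 0.4236 -0.1819  0.0812] [2.8 7.4 5.3] 0.0278 30.0
```

View pics/grip.png

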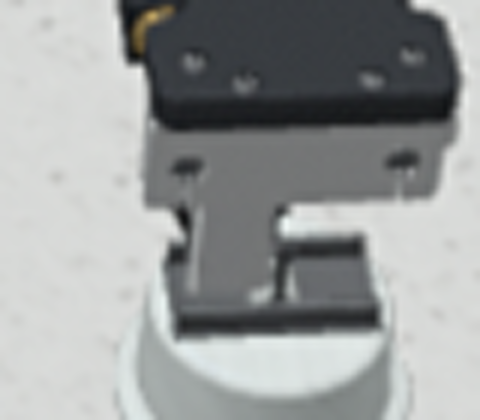

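The fingers have closed on the pads (opening 27.8 mm). The force shows a small sideways offset, so I'll take that out and then raise the collar.

Run:
```python
from h import *
s=robot.get_state(); d=np.array(s["ee_pos"])-at(0,.043); sh=Y*(Y@d)*1.5; np.save("sh.npy",sh); print((Y@d).round(4),(u@d).round(4))
robot.move_linear(at(0,.043)+sh,velocity=.03); say()
for r in(.05,.057): robot.move_linear(at(0,r)+sh,velocity=.03,threshold=30); say()
e=np.array(robot.get_state()["ee_pos"])-o-sh; print("r",np.hypot(e@u,e[2]),"th",np.arctan2(e@u,e[2])+.436)
```

```text
0.0011 0.0
6.18 [ 0.4238 -0.1815  0.0812] [-3.7  0.4  9.7] 0.0276 30.0
6.57 [ 0.4216 -0.1797  0.0874] [-0.7 -3.2 -3.5] 0.0281 30.0
6.95 [ 0.4193 -0.1777  0.0938] [ 0.9 -4.1 -4. ] 0.0275 30.0
r 0.057098093781650816 th 0.0010410332348274598
```

The upward pull is matched by about 4 N of spring force, so the collar is raised about 14 mm. Now I'll swing the lever over.

Run:
```python
from h import *
sh=np.load("sh.npy")
for th in np.arange(.125,.88,.125):
    hit=robot.move_linear(at(min(th,.86),.057)+sh,velocity=.05,threshold=25); say()
    if hit: print("hit",th); break
```

```text
7.24 [ 0.4246 -0.1817  0.0961] [-0.8  1.7 -4.6] 0.0277 30.0
7.53 [ 0.43   -0.1863  0.098 ] [-0.1  1.3 -4.6] 0.0276 30.0
7.83 [ 0.4354 -0.1908  0.0989] [ 0.6  2.9 -4.2] 0.0276 30.0
8.12 [ 0.4407 -0.1953  0.0988] [-1.3  3.  -4.8] 0.0274 30.0
8.41 [ 0.4461 -0.1998  0.098 ] [-0.5  3.5 -4. ] 0.0275 30.0
8.7 [ 0.4514 -0.2042  0.0962] [-0.9  4.1 -3.8] 0.0279 30.0
8.97 [ 0.4558 -0.2079  0.094 ] [ 0.1  4.5 -2.8] 0.0274 30.0
```

Swung across with only small forces. Next I'll lower the collar to home along the lever, release it, retreat and look.

Run:
```python
from h import *
sh=np.load("sh.npy")
robot.move_linear(at(.873,.057)+sh,velocity=.03,threshold=20); say()
print(robot.move_linear(at(.873,.0435)+sh,velocity=.04,threshold=15)); say()
robot.gripper_to(.06); robot.pause(.2); say()
p=np.array(robot.get_state()["ee_pos"])
robot.move_linear(p+.12*z,velocity=.1); 
robot.move_ptp([.45,.05,.3],R); say()
A=robot.grab_frame("scene")[240:325,330:410]; B=robot.grab_frame("top")[200:260,370:435]
o_=np.hstack([cv2.resize(A,(376,400),interpolation=2),cv2.resize(B,(424,400),interpolation=2)]); cv2.imwrite("pics/end.png",cv2.convertScaleAbs(o_[:,:,::-1],alpha=1.2))
```

```text
9.22 [ 0.4562 -0.2083  0.0937] [-2.1  4.6 -2.7] 0.0277 30.0
True
9.56 [ 0.4535 -0.2058  0.0836] [0.7 0.2 5.8] 0.0277 30.0
10.44 [ 0.4528 -0.205   0.0835] [-0.   0.1  0.6] 0.0602 0.0
13.01 [0.45   0.0493 0.2998] [-0.1  0.7  0.3] 0.0604 0.0
```

View pics/end.png

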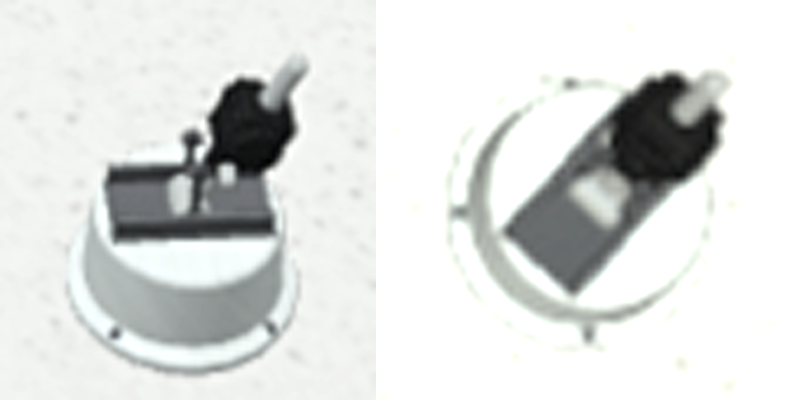

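The lever now leans to the on side: in the scene crop the tip is at (300,62) and the collar centre at about (253,125). I'll check from these whether the collar is home.

Run:
```python
from h import *
sh=np.load("sh.npy")
P=lambda n,r:proj(n,[at(.873,r)+sh])[0]
for n,off,sc in(("scene",(330,240),(4.7,4.706)),("top",(370,200),(424/65,400/60))):
    for r in(.076,.043,.046,.05,.055,.031,.061): print(n,r,((P(n,r)-off+.5)*sc+((376,0) if n=="top" else (0,0))).round(0))
```

```text
scene 0.076 [301.  62.]
scene 0.043 [250. 126.]
scene 0.046 [255. 121.]
scene 0.05 [261. 113.]
scene 0.055 [268. 103.]
scene 0.031 [232. 149.]
scene 0.061 [278.  91.]
top 0.076 [721.  77.]
top 0.043 [667. 130.]
top 0.046 [672. 125.]
top 0.05 [678. 119.]
top 0.055 [686. 111.]
top 0.031 [648. 148.]
top 0.061 [696. 101.]
```

The measured collar centre matches the home position (r ≈ 43–44 mm) in both views, and the lever is at the on end stop. I'm handing the job in.

```bash
python3 -c "
from rig import robot
print(robot.sign_off())"
```

```text
the job is handed in; nothing more can be done
None
```

I switched the disposer's lever to on, let its collar drop home and handed the job in at about 13 s. In both camera views the lever is at its on stop and the collar is home to within about 2 mm. The arm never went near the heater's switch, though I took no final picture of it, and the hand-in gave no verdict.

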